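# Shut and lock the interlocked gas levers of the hob

### The job

Before the hob is cleaned, shut its gas at the lever bank on the worktop: throw all three levers fully over, away from the robot, then slide the locking comb fully home across them by its knob. The levers are interlocked and go over only in one order, which cannot be seen and is different each time: feel which ones are held and never force a held lever, or anything else on the bank (stay under 25 N). Leave the things standing around alone.

Things in the scene. Friction and masses are not known exactly. Their poses are not given: they have to be found in the camera images.
- bank: Gas shut-off bank fixed on the worktop: aluminium housing 92 (x) x 216 (y) x 48 mm high on a dark foot 104 x 226 mm, three levers in a row on top, three brass pipe stubs on its far side. Origin: underside, 5 mm left of the housing's middle; x points away from the robot, y to the left along the row, z up. Turned up to 0.3 rad either way. No part of it may be pushed with 25 N or more.
- lever_left (a joint): Angle of the left lever, rad: 0 leaning 0.6 rad to the robot (the start), grows as it goes over, rubber-buffered end stop at about 1.2, leaning 0.6 rad away (shut). Pivots about the bank's y axis at bank x 0, y +75 mm, 25 mm above the worktop. Steel stem 10 mm thick, black grip 18 mm thick, 40 mm long; its end is 102 mm from the pivot. A free one needs 2 to 6 N at the grip and stays where left.
- lever_middle (a joint): Angle of the middle lever (bank y = +15 mm), rad; 0 to 1.2, built as the left one. A hidden interlock holds the second lever of the order until the first is over fully (past about 1.0 rad), and the third until the second is. The order differs at each start; any lever may be first. Levers already over may be left.
- lever_right (a joint): Angle of the right lever (bank y = -45 mm), rad; 0 to 1.2, built as the left one. A held lever gives 0.05 rad freely, a little more as its linkage flexes (0.06 to 0.12 rad in all), then is stopped.
- lever_left_tip (a point): Centre of the top end of the left lever's grip; moves with the lever. At the start at bank x = -58 mm, 109 mm above the worktop; fully over at bank x = +58 mm.
- lever_middle_tip (a point): Centre of the top end of the middle lever's grip; moves with the lever.
- lever_right_tip (a point): Centre of the top end of the right lever's grip; moves with the lever.
- lock_comb (a joint): Travel of the locking comb, m: flat steel bar with three teeth, 8 mm thick, its top 59 mm above the worktop, along the housing's near top edge. Slides to the left (bank +y) from its start (0 to 0.006) to a rubber stop at 0.030 (home), its teeth then on the near side of the thrown stems. A lever not thrown stops it at about 0.009. Sliding takes 3 to 5 N; it stays where left.
- comb_knob (a point): Centre of the top of the comb's upright knob: a black pin 16 mm thick, 40 mm tall, its top 98 mm above the worktop, near the right end of the comb at bank x = -38 mm, y = -95 mm plus the comb's travel. Push it to the left from its right side.
- timer: Dark round kitchen timer, 60 mm across, 25 mm high, standing behind the bank; leave alone. Origin: centre of its underside.
- spice_box: Pale round spice tin, 62 mm across, 25 mm high, standing behind the bank; leave alone. Origin: centre of its underside.
- match_tin: Small black rectangular tin, 50 x 54 x 21 mm, on the front of the worktop; leave alone. Origin: centre of its underside.
- teaspoon: Teaspoon with a black handle, 137 mm long, lying along the front of the worktop; leave alone. Origin: near its middle, on its underside.

How it is judged:
By the outcome, as a careful person would: the job done as asked, in the order asked, and still so for the second after the job is handed in, with the robot touching nothing.
It also fails if it takes over 72 s, if anything falls off the work surface, if the arm or the gripper's body presses on something with over 40 N, if the wrist force passes 120 N, or if a joint passes its speed limit or range.

### The arm

A 6-joint arm with a two-finger parallel gripper is mounted at the origin on a cart in front of the work surface, level with it; the furniture and walls round the work are solid. World frame = base frame: x ahead of the robot, y to its left, z up, the work surface at z = 0. Lengths are in mm, angles in rad, forces in N, time in s.
With the tool pointing down it reaches from about 325 to 1000 mm from the base axis. Payload 5.1 kg.
Tool frame: the origin (TCP) lies midway between the tips of the shut fingers; the grasp point (between the pads) lies 19 mm behind it; z points along the fingers, y is the line along which they close (so a half turn about z gives the same grasp; the last joint's range is limited). The gripper opens to 85 mm and grips with 20 to 120 N. Pads are 22 mm wide; open, the fingers measure 114 mm over their backs; the gripper's body (76 mm by 85 mm) begins 54 mm behind the grasp point. The pads swing forward as they close: fully open they stand 13 mm farther back than shut.
Start: joints at [-1.223, 0.124, 1.65, -0, 1.367, -0.083], TCP at [271.406, -590.613, 231.322] pointing down, gripper open.
Joint ranges: [-2.61, 2.61], [-1.02, 2.33], [0.03, 2.71], [-1.35, 4.49], [0.32, 2.68], [-2.91, 2.91]. Speed limits (rad/s): [2.57, 2.57, 3.14, 3.14, 3.14, 3.14].

### API

Orientations are given as a rotation vector (axis times angle).
In Python, from bench import robot gives the robot as it stands.
- The arm moves only by the shell command python3 -m jog 'ROWS' [FORCE]. ROWS is a JSON list of rows, 1 to 12 of them, each an object with the fields tx, ty, tz (the shift in shares of the most that a row can go, 1 being 50 mm), rz (a turn about the tool's z in normalised numbers (1 is pi rad)), jaw (the opening from 0.0 (shut) to 1.0 (fully open)); a field left out counts as zero (the opening has to be given); each row shifts and turns the commanded pose from where the row before left it, along the tool's axes as they then stand; what a row does not reach is not made up. A row lasts 1/10 s, in which the tool goes at most 50 mm and 0.15 rad, less where a joint would pass 70% of its speed; a pose out of reach is approached as far as the arm can. The fingers move at their own pace and stop on an object; FORCE is the grip in N (left out, the last holds). Time passes only in rows, so rows that do not move let the fingers close. It prints the time, the measured TCP pose, the force, the opening and the grip force at its end. A shift or turn number past 1, either way, is cut back to 1. Input that does not fit is refused with a message, and nothing moves.
- robot.read_state(): the state, without advancing time (a new reading comes with each control period).
- robot.grab_frame(name): name is "scene" or "top" or "wrist"; returns the picture (400x640x3 uint8, red, green, blue); there is no depth.
- robot.camera_info(name): a dict with "fx", "fy", "cx", "cy" (pixels), "extrinsics" (4x4, takes a point from world to camera coordinates). Camera axes: x right, y down, z forward; pixel columns grow to the right and rows downward; lengths in mm; the calibration is good to about 2 mm. A picture is of the moment at which its call begins: read the wrist's pose just before it. camera_info takes no time and is no camera call; for the wrist camera it gives the pose at the moment of the call.
- robot.finish_job(): hands the job in; it is judged then, once.
The state is a dict: "time_s": time; "joint_positions": joint angles; "dq": joint speeds; "effort": joint torques, N m; "position": TCP position; "orientation": TCP orientation; "wrist_force": force on the tool from outside, world axes, zero at the start; "ft_torque": the same for the moment, N m; "gripper_width": opening from 0.0 (shut) to 1.0 (fully open); "gripper_force": force on a finger pad.
Only numpy, scipy, OpenCV 4.12 (cv2) and the standard library are available. Lean on these libraries where they do the work, as an engineer would, in place of code of your own. Each camera call takes 0.05 s, during which the arm holds its last target. There are 200 camera calls.

## Working session

There is one attempt and no reset: what is moved stays moved. The work goes in short steps, Python scripts to look and compute and a shell command to move; the robot and the scene stay as the last step left them, time stands still between calls to the robot, and variables do not carry over. Pictures are saved under pics/ and viewed, at most 10 in all, crops included, and the job is handed in when it is done.

```bash
mkdir -p pics; ls; python3 - <<'E'
from bench import robot
import cv2,numpy as np
for n in("scene","top"):
    im=robot.grab_frame(n); cv2.imwrite(f"pics/{n}0.png",im[:,:,::-1])
    c=robot.camera_info(n); print(n,c["fx"],c["cx"],c["cy"],np.round(c["extrinsics"],3).tolist())
s=robot.read_state(); print(s)
E
```

```text
pics
scene 467.0016636468757 318.7205720740378 195.58085894506945 [[-0.646, -0.763, 0.021, 339.872], [-0.374, 0.292, -0.88, 315.668], [0.666, -0.576, -0.474, 889.223], [0.0, 0.0, 0.0, 1.0]]
top 484.796892698767 322.2209993621333 197.45323271038188 [[0.019, -1.0, -0.025, -57.531], [-0.987, -0.014, -0.163, 569.573], [0.162, 0.028, -0.986, 1032.32], [0.0, 0.0, 0.0, 1.0]]
{'time_s': 0.1, 'joint_positions': array([-1.22265689e+00,  1.24455319e-01,  1.65154531e+00, -3.48919465e-06,
        1.36749490e+00, -8.25666929e-02]), 'dq': array([ 0.00028479, -0.00076505, -0.0041529 ,  0.00061896, -0.00028982,
        0.00011913]), 'effort': array([ 5.30398381e-05, -4.24933684e+01, -3.66653287e+01, -4.73180091e-05,
        3.91841400e-03, -1.02526712e-05]), 'position': array([ 271.18615777, -590.11786858,  230.16129889]), 'orientation': array([-3.06718265e+00, -6.70932449e-01,  4.00816499e-04]), 'wrist_force': array([ 0.1780548 , -0.22766952, -0.08542924]), 'ft_torque': array([0.02988381, 0.02463021, 0.0322452 ]), 'gripper_force': 0.0, 'gripper_width': 1.0033653530284767}
```

View pics/scene0.png

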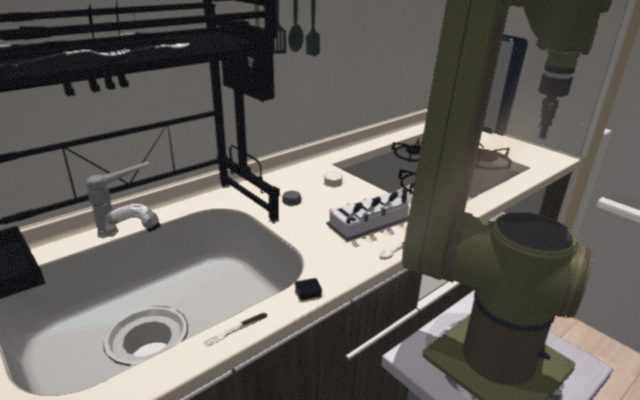

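View pics/top0.png

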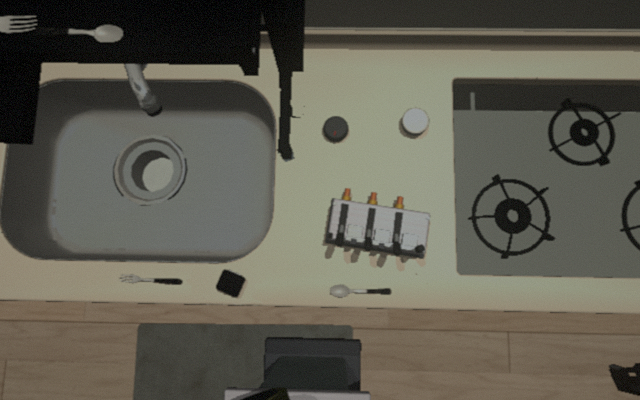

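The scene view shows the bank at about (330-410, 190-235), partly behind the arm. The top view shows it whole at (328-430, 195-258), turned a few degrees clockwise. The timer is at (336,128), the tin at (415,122), the match tin at (231,283) and the spoon at (360,291).

```bash
cat > h.py <<'E'
import numpy as np,cv2
from bench import robot
def ray(n,uv,c=None):
    c=c or robot.camera_info(n); E=np.array(c["extrinsics"]);R=E[:3,:3];o=-R.T@E[:3,3]
    d=R.T@np.array([(uv[0]-c["cx"])/c["fx"],(uv[1]-c["cy"])/c["fy"],1]);return o,d/np.linalg.norm(d)
def plane(n,uv,z,c=None):
    o,d=ray(n,uv,c);return o+d*(z-o[2])/d[2]
def tri(rays):
    A=sum(np.eye(3)-np.outer(d,d) for o,d in rays);b=sum((np.eye(3)-np.outer(d,d))@o for o,d in rays)
    return np.linalg.solve(A,b)
def proj(n,p,c=None):
    c=c or robot.camera_info(n);E=np.array(c["extrinsics"]);q=E[:3,:3]@p+E[:3,3]
    return np.array([c["fx"]*q[0]/q[2]+c["cx"],c["fy"]*q[1]/q[2]+c["cy"]])
E
python3 - <<'E'
from h import *
t=cv2.imread("pics/top0.png")[180:270,315:445];s=cv2.imread("pics/scene0.png")[180:245,320:415]
t=cv2.resize(t,None,fx=6,fy=6,interpolation=2)[:,:780];cv2.imwrite("pics/tz.png",t)
for uv,z in[((330,195),48),((431,212),48),((426,252),48),((327,245),48),((336,128),25),((415,122),25),((360,291),0),((231,283),20),((290,155),100)]:print(uv,plane("top",uv,z).round())
E
```

```text
(330, 195) [576. -65.  48.]
(431, 212) [ 541. -288.   48.]
(426, 252) [ 454. -275.   48.]
(327, 245) [465. -61.  48.]
(336, 128) [738. -76.  25.]
(415, 122) [ 754. -259.   25.]
(360, 291) [ 366. -136.    0.]
(231, 283) [379. 152.  20.]
(290, 155) [653.  21. 100.]
```

View pics/tz.png

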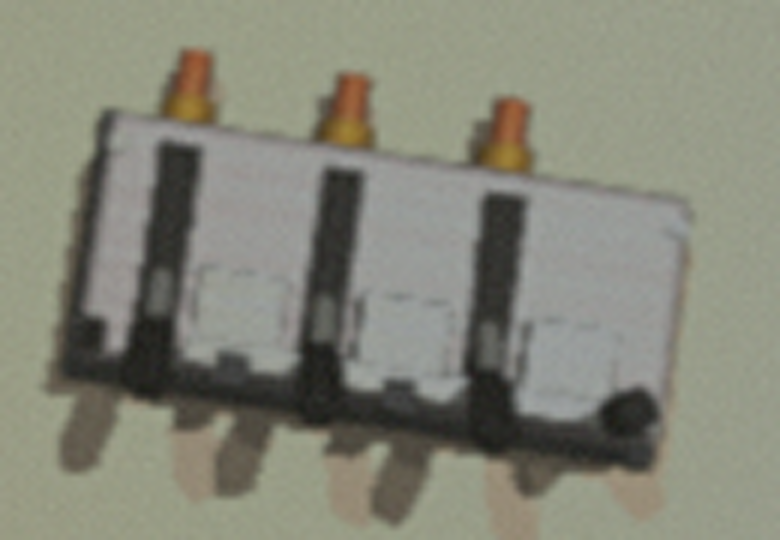

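The crop shows the housing's far edge from (105,112) to (690,205). The grip tops are near (147,375), (320,400) and (492,430), and the knob top is at about (632,408), all in crop pixels (6x, offset 315,180).

```bash
python3 - <<'E'
from h import *
f=lambda u,v,z:plane("top",(315+u/6,180+v/6),z)
a=f(105,112,48);b=f(690,205,48);d=a-b;L=np.linalg.norm(d);yaw=np.arctan2(-d[0],d[1]);print(a,b,L,yaw)
X=np.array([np.cos(yaw),np.sin(yaw),0]);Y=np.array([-X[1],X[0],0])
O=(a+b)/2-46*X+5*Y;O[2]=0;print("O",O)
for p in(f(147,375,105),f(320,400,105),f(492,430,105),f(632,408,98)):print(p.round(1),((p-O)@X).round(1),((p-O)@Y).round(1))
c=robot.camera_info("wrist");E=np.array(c["extrinsics"]);print(c["fx"],(-E[:3,:3].T@E[:3,3]).round(),E[:3,:3].round(2).tolist())
from scipy.spatial.transform import Rotation as Ro
print(Ro.from_rotvec(robot.read_state()["orientation"]).as_matrix().round(2))
E
```

```text
[567.71692641 -71.0087752   48.        ] [ 536.35626609 -285.47390846   48.        ] 216.74589823115335 -0.14519825245460566
O [ 507.24408619 -166.63828009    0.        ]
[466.9 -87.3 105. ] -51.4 72.7
[ 459.3 -146.8  105. ] -50.3 12.7
[ 450.1 -205.6  105. ] -50.9 -46.8
[ 458.8 -254.6   98. ] -35.2 -94.0
353.4067945654525 [ 334. -562.  373.] [[0.42, -0.91, -0.0], [-0.87, -0.4, 0.28], [-0.25, -0.11, -0.96]]
[[ 0.91  0.42 -0.  ]
 [ 0.42 -0.91  0.  ]
 [ 0.   -0.   -1.  ]]
```

Careful with the scale: shifts go in shares of 50 mm and turns go in shares of pi rad. That gives: -35 mm is -0.7, 32 mm is 0.64.

```bash
python3 -m jog '[{"tx": 0.64, "ty": -0.7, "jaw": 0}, {"tx": 0.64, "ty": -0.7, "jaw": 0}, {"tx": 0.64, "ty": -0.7, "jaw": 0}, {"tx": 0.64, "ty": -0.7, "jaw": 0}, {"tx": 0.64, "ty": -0.7, "jaw": 0}, {"tx": 0.64, "ty": -0.7, "jaw": 0}, {"tx": 0.64, "ty": -0.7, "jaw": 0}, {"tx": 0.64, "ty": -0.7, "jaw": 0}, {"tx": 0.64, "ty": -0.7, "jaw": 0}, {"tx": 0.6, "ty": -0.7, "jaw": 0}]' 20
python3 -m jog '[{"rz": 0.0458, "jaw": 0}, {"rz": 0.0458, "jaw": 0}, {"rz": 0.0458, "jaw": 0}, {"rz": 0.0458, "jaw": 0}, {"jaw": 0}, {"jaw": 0}]'
python3 - <<'E'
from h import *
import pickle
c=robot.camera_info("wrist");im=robot.grab_frame("wrist");cv2.imwrite("pics/w1.png",im[:,:,::-1]);pickle.dump(c,open("w1.pkl","wb"))
E
```

```text
time_s: 1.1
position: [414.2, -137.8, 231.0]
orientation: [-3.069, -0.671, -0.0]
wrist_force: [1.2, -0.7, 0.1]
gripper_width: 0.0
gripper_force: 0.0
time_s: 1.7
position: [414.0, -139.7, 231.0]
orientation: [-3.133, 0.223, 0.001]
wrist_force: [0.1, -0.1, -0.3]
gripper_width: -0.001
gripper_force: 0.0
```

View pics/w1.png

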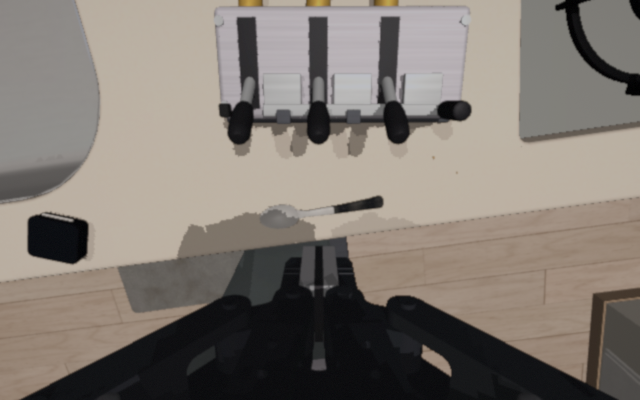

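The wrist view is nearly square to the bank. Housing far corners are at about (217,8) and (469,8), grip ends at about (240,130), (318,130) and (399,130), and the knob top at (461,110).

```bash
python3 - <<'E'
from h import *
import pickle
c=pickle.load(open("w1.pkl","rb"))
W=[(240,130),(318,130),(399,130),(461,110),(217,8),(469,8)]
T=[(147,378),(319,402),(492,432),(632,408),(105,112),(690,205)]
for w,t in zip(W,T):
    t=(315+t[0]/6,180+t[1]/6);A,B=ray("wrist",w,c),ray("top",t);print(tri([A,B]).round(1))
z=[106,106,106,98,48,48]
P=[plane("wrist",w,h,c) for w,h in zip(W,z)]
d=P[4]-P[5];yaw=np.arctan2(-d[0],d[1]);d=P[0]-P[2];y2=np.arctan2(-d[0],d[1]);print("wrist",yaw,y2,np.linalg.norm(P[4]-P[5]))
X=np.array([np.cos(yaw),np.sin(yaw),0]);Y=np.array([-X[1],X[0],0])
O=(P[4]+P[5])/2-46*X+5*Y;O[2]=0;print("O",O)
for p in P:print(p.round(1),((p-O)@X).round(1),((p-O)@Y).round(1))
E
```

```text
[467.9 -86.8  92.1]
[ 459.8 -147.1   89.2]
[ 450.7 -208.4   91.5]
[ 459.5 -255.    98.4]
[572.9 -71.2  21.3]
[ 537.8 -286.6   41.6]
wrist -0.14242657960690863 -0.1424072678307985 208.54417536099723
O [ 507.26725556 -169.24798372    0.        ]
[469.7 -89.4 106. ] -48.6 73.7
[ 461.4 -146.9  106. ] -48.6 15.6
[ 452.9 -206.5  106. ] -48.6 -44.6
[ 460.2 -255.7   98. ] -34.4 -92.3
[566.9 -77.5  48. ] 46.0 99.3
[ 537.3 -283.9   48. ] 46.0 -109.3
```

Converted, 47 mm is 0.94, 44 mm is 0.88.

```bash
python3 -m jog '[{"tz": 0.94, "jaw": 0}, {"tz": 0.94, "jaw": 0}, {"tz": 0.88, "jaw": 0}, {"jaw": 0}, {"tx": 0.08, "jaw": 0}, {"tx": 0.08, "jaw": 0}, {"tx": 0.08, "jaw": 0}, {"jaw": 0}]'
for i in 1; do python3 -m jog '[{"tx": 0.04, "jaw": 0}, {"tx": 0.04, "jaw": 0}, {"jaw": 0}]'; done;  python3 -m jog '[{"tx": 0.04, "jaw": 0}, {"tx": 0.04, "jaw": 0}, {"jaw": 0}]'
```

```text
time_s: 2.55
position: [428.1, -142.3, 95.8]
orientation: [3.132, -0.227, 0.006]
wrist_force: [0.3, -0.1, 0.5]
gripper_width: -0.001
gripper_force: 0.0
time_s: 2.85
position: [430.3, -142.2, 93.6]
orientation: [3.133, -0.228, 0.001]
wrist_force: [0.5, 0.5, -0.5]
gripper_width: 0.001
gripper_force: 0.0
time_s: 3.15
position: [434.2, -142.7, 93.3]
orientation: [-3.133, 0.228, 0.0]
wrist_force: [0.0, 0.1, 0.0]
gripper_width: 0.001
gripper_force: 0.0
```

Converted, 2 mm is 0.04.

```bash
python3 -m jog '[{"tx": 0.04, "jaw": 0}, {"tx": 0.04, "jaw": 0}, {"jaw": 0}]' | grep -E 'pos|wrist'; python3 -m jog '[{"tx": 0.04, "jaw": 0}, {"jaw": 0}]'| grep -E 'pos|wrist'; python3 -m jog '[{"tx": 0.04, "jaw": 0}, {"jaw": 0}]'| grep -E 'pos|wrist'
```

```text
position: [438.2, -143.3, 93.4]
wrist_force: [-0.0, -0.1, -0.3]
position: [440.1, -143.6, 93.3]
wrist_force: [-0.3, -0.6, -0.0]
position: [441.4, -143.7, 93.3]
wrist_force: [-3.1, 0.4, 3.1]
```

Converted, 1.5 mm is 0.03.

```bash
for k in 1; do python3 -m jog '[{"tx": 0.03, "jaw": 0}, {"jaw": 0}]' | grep -E 'pos|wrist'; done; python3 -m jog '[{"tx": 0.03, "jaw": 0}, {"jaw": 0}]'| grep -E 'pos|wrist'
```

```text
position: [443.2, -144.0, 93.4]
wrist_force: [-4.9, 0.1, 4.0]
position: [444.9, -144.3, 93.3]
wrist_force: [-4.2, 1.2, 2.4]
```

Converted, 1 mm is 0.02.

```bash
python3 -m jog '[{"tx": 0.02, "jaw": 0}, {"jaw": 0}]' | grep -E 'pos|wrist'
```

```text
position: [445.4, -144.4, 93.4]
wrist_force: [-7.2, 1.4, 5.2]
```

Converted, 1 mm is 0.02.

```bash
python3 -m jog '[{"tx": 0.02, "jaw": 0}, {"jaw": 0}]' | grep -E 'pos|wrist'
```

```text
position: [445.7, -144.4, 93.4]
wrist_force: [-10.1, 0.2, 8.7]
```

Middle lever is held (force climbs after about 4.5 mm). I'll back off and try the right one.

Converted, 30 mm is 0.6, -8 mm is -0.16.

```bash
python3 -m jog '[{"tx": -0.16, "jaw": 0}, {"tx": -0.16, "jaw": 0}, {"ty": 0.6, "jaw": 0}, {"ty": 0.6, "jaw": 0}, {"jaw": 0}, {"tx": 0.08, "jaw": 0}, {"tx": 0.08, "jaw": 0}, {"jaw": 0}]' | grep -E 'pos|wrist'; python3 -m jog '[{"tx": 0.04, "jaw": 0}, {"tx": 0.04, "jaw": 0}, {"jaw": 0}]' | grep -E 'pos|wrist'; python3 -m jog '[{"tx": 0.04, "jaw": 0}, {"jaw": 0}]' | grep -E 'pos|wrist';python3 -m jog '[{"tx": 0.03, "jaw": 0}, {"jaw": 0}]' | grep -E 'pos|wrist'
```

```text
position: [430.9, -202.2, 93.3]
wrist_force: [0.0, 0.0, 0.2]
position: [433.9, -202.8, 93.3]
wrist_force: [-4.4, 3.1, 2.9]
position: [436.2, -203.5, 93.3]
wrist_force: [-3.8, 0.8, 2.7]
position: [437.1, -203.7, 93.3]
wrist_force: [-7.2, 2.4, 5.0]
```

Converted, 1 mm is 0.02.

```bash
python3 -m jog '[{"tx": 0.02, "jaw": 0}, {"jaw": 0}]' | grep -E 'pos|wrist'
```

```text
position: [437.4, -203.7, 93.4]
wrist_force: [-9.4, 2.6, 8.0]
```

Right held too, so left is first.

Converted, -40 mm is -0.8, -8 mm is -0.16.

```bash
python3 -m jog '[{"tx": -0.16, "jaw": 0}, {"tx": -0.16, "jaw": 0}, {"ty": -0.8, "jaw": 0}, {"ty": -0.8, "jaw": 0}, {"ty": -0.8, "jaw": 0}, {"jaw": 0}, {"tx": 0.1, "jaw": 0}, {"tx": 0.1, "jaw": 0}, {"jaw": 0}]' | grep -E 'pos|wrist'; python3 -m jog '[{"tx": 0.04, "jaw": 0}, {"tx": 0.04, "jaw": 0}, {"jaw": 0}]' | grep -E 'pos|wrist'; python3 -m jog '[{"tx": 0.04, "jaw": 0}, {"jaw": 0}]' | grep -E 'pos|wrist';python3 -m jog '[{"tx": 0.04, "jaw": 0}, {"jaw": 0}]' | grep -E 'pos|wrist'
```

```text
position: [450.3, -85.3, 93.4]
wrist_force: [-1.1, 1.3, 1.3]
position: [453.8, -85.7, 93.3]
wrist_force: [-4.2, -0.3, 3.4]
position: [456.1, -85.8, 93.4]
wrist_force: [-4.5, -0.9, 3.9]
position: [458.2, -85.7, 93.4]
wrist_force: [-3.8, -0.9, 2.7]
```

Left is free; I'll keep going.

Converted, 5 mm is 0.1.

```bash
python3 -m jog '[{"tx": 0.1, "jaw": 0}, {"tx": 0.1, "jaw": 0}, {"tx": 0.1, "jaw": 0}, {"tx": 0.1, "jaw": 0}, {"tx": 0.1, "jaw": 0}, {"tx": 0.1, "jaw": 0}, {"jaw": 0}]' | grep -E 'pos|wrist'; python3 -m jog '[{"tx": 0.1, "jaw": 0}, {"tx": 0.1, "jaw": 0}, {"tx": 0.1, "jaw": 0}, {"tx": 0.1, "jaw": 0}, {"tx": 0.1, "jaw": 0}, {"tx": 0.1, "jaw": 0}, {"jaw": 0}]' | grep -E 'pos|wrist'
```

```text
position: [488.7, -90.0, 93.3]
wrist_force: [0.2, 0.1, 0.1]
position: [518.2, -94.4, 93.2]
wrist_force: [0.8, -0.2, -0.1]
```

Converted, 3 mm is 0.06.

```bash
python3 -m jog '[{"tx": 0.06, "jaw": 0}, {"tx": 0.06, "jaw": 0}, {"tx": 0.06, "jaw": 0}, {"jaw": 0}]' | grep -E 'pos|wrist';  python3 -m jog '[{"tx": 0.04, "jaw": 0}, {"tx": 0.04, "jaw": 0}, {"jaw": 0}]' | grep -E 'pos|wrist'
```

```text
position: [526.5, -95.6, 93.1]
wrist_force: [-0.9, -0.3, -1.2]
position: [530.6, -96.2, 93.5]
wrist_force: [-0.5, -0.2, -1.1]
```

Converted, 2 mm is 0.04.

```bash
python3 -m jog '[{"tx": 0.04, "jaw": 0}, {"tx": 0.04, "jaw": 0}, {"jaw": 0}]' | grep -E 'pos|wrist';  python3 -m jog '[{"tx": 0.04, "jaw": 0}, {"tx": 0.04, "jaw": 0}, {"jaw": 0}]' | grep -E 'pos|wrist'
python3 - <<'E'
from h import *
a=robot.grab_frame("top")[180:270,315:445,::-1];c=robot.grab_frame("scene")[175:240,320:450,::-1]
cv2.imwrite("pics/z2.png",cv2.resize(np.vstack([a,c]),None,fx=3.8,fy=3.8,interpolation=2))
E
```

```text
position: [534.7, -96.8, 93.6]
wrist_force: [-0.3, -0.2, 0.5]
position: [538.5, -97.4, 93.5]
wrist_force: [0.1, 1.0, -0.3]
```

View pics/z2.png

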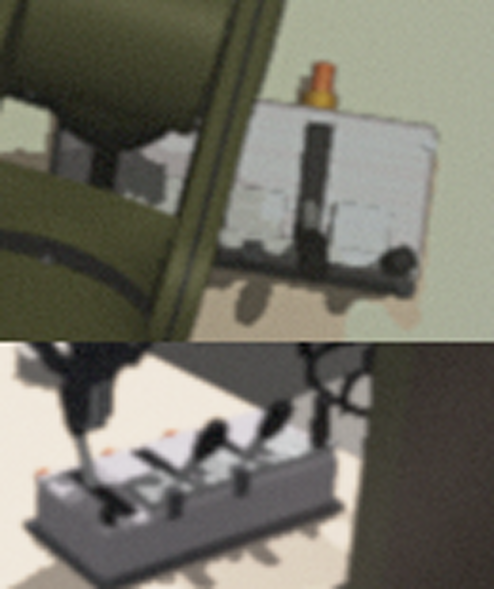

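The scene crop shows the left lever going over: its stem is at (88,460) with the grip at the finger. The middle and right levers still lean near. I'll push on to the stop.

Converted, 2 mm is 0.04.

```bash
for s in 1; do python3 -m jog '[{"tx": 0.04, "jaw": 0}, {"tx": 0.04, "jaw": 0}, {"jaw": 0}]' | grep -E 'pos|wrist';  python3 -m jog '[{"tx": 0.04, "jaw": 0}, {"jaw": 0}]' | grep -E 'pos|wrist'; python3 -m jog '[{"tx": 0.04, "jaw": 0}, {"jaw": 0}]' | grep -E 'pos|wrist'; done
```

```text
position: [542.4, -97.9, 93.4]
wrist_force: [-2.0, 0.5, 0.5]
position: [544.4, -98.2, 93.4]
wrist_force: [-0.8, -1.1, 0.2]
position: [546.3, -98.5, 93.4]
wrist_force: [-0.9, 0.0, -0.3]
```

Converted, 2 mm is 0.04.

```bash
for s in 1; do python3 -m jog '[{"tx": 0.04, "jaw": 0}, {"jaw": 0}]' | grep -E 'pos|wrist';  python3 -m jog '[{"tx": 0.04, "jaw": 0}, {"jaw": 0}]' | grep -E 'pos|wrist'; done
```

```text
position: [547.9, -98.7, 93.2]
wrist_force: [-1.7, 0.1, -0.3]
position: [548.9, -98.8, 92.7]
wrist_force: [-5.9, 0.3, 1.0]
```

Converted, 1 mm is 0.02.

```bash
for s in 1; do python3 -m jog '[{"tx": 0.02, "jaw": 0}, {"jaw": 0}]' | grep -E 'pos|wrist';  python3 -m jog '[{"tx": 0.02, "jaw": 0}, {"jaw": 0}]' | grep -E 'pos|wrist'; done
```

```text
position: [549.2, -98.9, 92.5]
wrist_force: [-7.4, 0.7, 1.4]
position: [549.6, -98.9, 92.4]
wrist_force: [-8.4, 1.2, 2.8]
```

Converted, 2 mm is 0.04.

```bash
python3 -m jog '[{"tx": 0.04, "jaw": 0}, {"jaw": 0}]' | grep -E 'pos|wrist'; python3 -m jog '[{"tx": -0.4, "jaw": 0}, {"tx": -0.8, "jaw": 0}, {"tx": -0.8, "jaw": 0}, {"tx": -0.4, "jaw": 0}, {"ty": 0.6, "jaw": 0}, {"ty": 0.6, "jaw": 0}, {"jaw": 0}, {"jaw": 0}]' | grep -E 'pos|wrist'
```

```text
position: [550.4, -99.0, 91.9]
wrist_force: [-12.7, 1.2, 4.1]
position: [427.2, -142.1, 93.9]
wrist_force: [-0.0, -0.7, -0.7]
```

Converted, 5 mm is 0.1, 2 mm is 0.04.

```bash
python3 -m jog '[{"tx": 0.1, "jaw": 0}, {"tx": 0.1, "jaw": 0}, {"tx": 0.04, "jaw": 0}, {"tx": 0.04, "jaw": 0}, {"tx": 0.04, "jaw": 0}, {"jaw": 0}]' | grep -E 'pos|wrist'; python3 -m jog '[{"tx": 0.03, "jaw": 0}, {"jaw": 0}]' | grep -E 'pos|wrist';python3 -m jog '[{"tx": 0.03, "jaw": 0}, {"jaw": 0}]' | grep -E 'pos|wrist'
```

```text
position: [442.6, -143.8, 93.3]
wrist_force: [0.4, 0.1, -0.5]
position: [444.0, -144.1, 93.3]
wrist_force: [-0.6, 0.2, -0.0]
position: [445.0, -144.3, 93.2]
wrist_force: [-1.5, 0.2, 1.8]
```

Converted, 1 mm is 0.02.

```bash
python3 -m jog '[{"tx": 0.02, "jaw": 0}, {"jaw": 0}]' | grep -E 'pos|wrist'; python3 -m jog '[{"tx": 0.02, "jaw": 0}, {"jaw": 0}]' | grep -E 'pos|wrist'
```

```text
position: [445.9, -144.4, 93.4]
wrist_force: [-4.4, 0.8, 4.5]
position: [447.2, -144.7, 93.5]
wrist_force: [-5.3, 1.5, 3.7]
```

Converted, 1 mm is 0.02.

```bash
python3 -m jog '[{"tx": 0.02, "jaw": 0}, {"jaw": 0}]' | grep -E 'pos|wrist'
```

```text
position: [448.3, -144.8, 93.4]
wrist_force: [-5.3, -0.7, 4.2]
```

Converted, 2 mm is 0.04.

```bash
python3 -m jog '[{"tx": 0.04, "jaw": 0}, {"tx": 0.04, "jaw": 0}, {"jaw": 0}]' | grep -E 'pos|wrist'
```

```text
position: [452.5, -145.4, 93.4]
wrist_force: [-3.3, -0.2, 3.5]
```

Middle is free and therefore second.

Converted, 5 mm is 0.1.

```bash
python3 -m jog '[{"tx": 0.1, "jaw": 0}, {"tx": 0.1, "jaw": 0}, {"tx": 0.1, "jaw": 0}, {"tx": 0.1, "jaw": 0}, {"tx": 0.1, "jaw": 0}, {"tx": 0.1, "jaw": 0}, {"tx": 0.1, "jaw": 0}, {"jaw": 0}]' | grep -E 'pos|wrist'; python3 -m jog '[{"tx": 0.1, "jaw": 0}, {"tx": 0.1, "jaw": 0}, {"tx": 0.1, "jaw": 0}, {"tx": 0.1, "jaw": 0}, {"tx": 0.1, "jaw": 0}, {"tx": 0.1, "jaw": 0}, {"tx": 0.1, "jaw": 0}, {"tx": 0.1, "jaw": 0}, {"jaw": 0}]' | grep -E 'pos|wrist'; python3 -m jog '[{"tx": 0.06, "jaw": 0}, {"tx": 0.06, "jaw": 0}, {"tx": 0.06, "jaw": 0}, {"jaw": 0}]' | grep -E 'pos|wrist'; python3 -m jog '[{"tx": 0.04, "jaw": 0}, {"tx": 0.04, "jaw": 0}, {"jaw": 0}]' | grep -E 'pos|wrist'
```

```text
position: [487.8, -150.6, 93.3]
wrist_force: [-0.1, -0.1, -0.3]
position: [527.5, -156.5, 93.6]
wrist_force: [0.4, -0.4, -0.3]
position: [536.0, -157.7, 93.6]
wrist_force: [-0.5, -0.9, -0.0]
position: [539.4, -158.1, 93.3]
wrist_force: [-1.4, -0.4, 0.5]
```

Converted, 2 mm is 0.04.

```bash
python3 -m jog '[{"tx": 0.04, "jaw": 0}, {"jaw": 0}]' | grep -E 'pos|wrist'; python3 -m jog '[{"tx": 0.04, "jaw": 0}, {"jaw": 0}]' | grep -E 'pos|wrist'
```

```text
position: [540.4, -158.2, 92.8]
wrist_force: [-4.6, 0.0, 0.5]
position: [541.2, -158.3, 92.4]
wrist_force: [-7.8, 1.4, 1.5]
```

Converted, 2 mm is 0.04.

```bash
python3 -m jog '[{"tx": 0.04, "jaw": 0}, {"jaw": 0}]' | grep -E 'pos|wrist'; python3 -m jog '[{"tx": -0.4, "jaw": 0}, {"tx": -0.8, "jaw": 0}, {"tx": -0.8, "jaw": 0}, {"tx": -0.4, "jaw": 0}, {"ty": 0.6, "jaw": 0}, {"ty": 0.6, "jaw": 0}, {"jaw": 0}, {"jaw": 0}, {"tx": 0.1, "jaw": 0}, {"tx": 0.1, "jaw": 0}, {"tx": 0.1, "jaw": 0}, {"jaw": 0}]' | grep -E 'pos|wrist'; python3 -m jog '[{"tx": 0.04, "jaw": 0}, {"tx": 0.04, "jaw": 0}, {"jaw": 0}]' | grep -E 'pos|wrist'; python3 -m jog '[{"tx": 0.02, "jaw": 0}, {"jaw": 0}]' | grep -E 'pos|wrist'; python3 -m jog '[{"tx": 0.02, "jaw": 0}, {"jaw": 0}]' | grep -E 'pos|wrist'
```

```text
position: [542.0, -158.4, 92.0]
wrist_force: [-11.6, 1.6, 3.3]
position: [433.6, -202.8, 93.4]
wrist_force: [0.4, 0.8, 0.0]
position: [436.6, -203.6, 93.2]
wrist_force: [-0.4, 0.5, 0.2]
position: [437.2, -203.7, 93.3]
wrist_force: [-3.3, 0.6, 1.6]
position: [438.5, -204.0, 93.4]
wrist_force: [-3.3, 1.4, 2.6]
```

Right is now free past the earlier hold.

Converted, 2 mm is 0.04.

```bash
python3 -m jog '[{"tx": 0.04, "jaw": 0}, {"tx": 0.04, "jaw": 0}, {"jaw": 0}]' | grep -E 'pos|wrist'
```

```text
position: [443.1, -204.8, 93.5]
wrist_force: [-1.7, 0.1, 1.4]
```

Converted, 5 mm is 0.1.

```bash
python3 -m jog '[{"tx": 0.1, "jaw": 0}, {"tx": 0.1, "jaw": 0}, {"tx": 0.1, "jaw": 0}, {"tx": 0.1, "jaw": 0}, {"tx": 0.1, "jaw": 0}, {"tx": 0.1, "jaw": 0}, {"tx": 0.1, "jaw": 0}, {"jaw": 0}]' | grep -E 'pos|wrist'; python3 -m jog '[{"tx": 0.1, "jaw": 0}, {"tx": 0.1, "jaw": 0}, {"tx": 0.1, "jaw": 0}, {"tx": 0.1, "jaw": 0}, {"tx": 0.1, "jaw": 0}, {"tx": 0.1, "jaw": 0}, {"tx": 0.1, "jaw": 0}, {"tx": 0.1, "jaw": 0}, {"jaw": 0}]' | grep -E 'pos|wrist'; python3 -m jog '[{"tx": 0.06, "jaw": 0}, {"tx": 0.06, "jaw": 0}, {"tx": 0.06, "jaw": 0}, {"jaw": 0}]' | grep -E 'pos|wrist'; python3 -m jog '[{"tx": 0.04, "jaw": 0}, {"tx": 0.04, "jaw": 0}, {"jaw": 0}]' | grep -E 'pos|wrist'
```

```text
position: [478.1, -209.8, 93.3]
wrist_force: [0.2, 0.6, -0.5]
position: [517.7, -215.7, 93.5]
wrist_force: [-0.7, 0.3, 0.1]
position: [526.3, -216.9, 93.6]
wrist_force: [-0.5, 0.6, -0.0]
position: [530.0, -217.4, 93.4]
wrist_force: [-1.0, -0.2, 0.5]
```

Converted, 2 mm is 0.04.

```bash
python3 -m jog '[{"tx": 0.04, "jaw": 0}, {"jaw": 0}]' | grep -E 'pos|wrist'; python3 -m jog '[{"tx": 0.04, "jaw": 0}, {"jaw": 0}]' | grep -E 'pos|wrist';python3 -m jog '[{"tx": 0.03, "jaw": 0}, {"jaw": 0}]' | grep -E 'pos|wrist'
```

```text
position: [531.4, -217.6, 93.2]
wrist_force: [-2.6, 0.7, 0.4]
position: [532.3, -217.7, 92.7]
wrist_force: [-5.9, 1.2, 1.5]
position: [532.9, -217.7, 92.4]
wrist_force: [-8.6, 1.0, 2.1]
```

Converted, 1.5 mm is 0.03.

```bash
python3 -m jog '[{"tx": 0.03, "jaw": 0}, {"jaw": 0}]' | grep -E 'pos|wrist'; python3 -m jog '[{"tx": -0.4, "jaw": 0}, {"tx": -0.8, "jaw": 0}, {"tx": -0.8, "jaw": 0}, {"tx": -0.3, "jaw": 0}, {"ty": 0.88, "jaw": 0}, {"ty": 0.88, "jaw": 0}, {"jaw": 0}, {"jaw": 0}]' | grep -E 'pos|wrist'
python3 - <<'E'
from h import *
import pickle
c=robot.camera_info("wrist");im=robot.grab_frame("wrist");cv2.imwrite("pics/w3.png",im[:,:,::-1]);pickle.dump(c,open("w3.pkl","wb"))
E
```

```text
position: [533.5, -217.8, 92.1]
wrist_force: [-11.6, -0.1, 3.6]
position: [410.5, -289.9, 93.8]
wrist_force: [0.7, 0.2, -0.4]
```

View pics/w3.png

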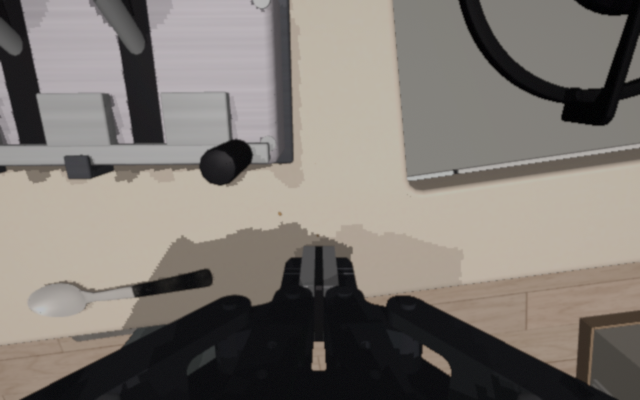

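The wrist view shows the right and middle levers thrown away and the knob top at (223,162); the shut fingers are at (319,265).

```bash
python3 - <<'E'
from h import *
import pickle
c=pickle.load(open("w3.pkl","rb"));k=plane("wrist",(223,162),98,c);print(k)
from scipy.spatial.transform import Rotation as Ro
s=robot.read_state();print(Ro.from_rotvec(s["orientation"]).as_matrix().T@(k-s["position"]))
E
```

```text
[ 461.46664082 -260.02693892   98.        ]
[ 46.29492249 -36.04762934  -4.451471  ]
```

Converted, 23 mm is 0.46, 14 mm is 0.28.

```bash
python3 -m jog '[{"ty": 0.08, "jaw": 0}, {"tx": 0.46, "jaw": 0}, {"tx": 0.46, "jaw": 0}, {"tz": 0.28, "jaw": 0}, {"jaw": 0}]' | grep -E 'pos|wrist'; python3 -m jog '[{"ty": -0.08, "jaw": 0}, {"ty": -0.08, "jaw": 0}, {"ty": -0.08, "jaw": 0}, {"jaw": 0}]' | grep -E 'pos|wrist';python3 -m jog '[{"ty": -0.04, "jaw": 0}, {"ty": -0.04, "jaw": 0}, {"jaw": 0}]' | grep -E 'pos|wrist';python3 -m jog '[{"ty": -0.04, "jaw": 0}, {"jaw": 0}]' | grep -E 'pos|wrist'
```

```text
position: [453.8, -297.5, 76.7]
wrist_force: [-0.3, 0.0, -1.9]
position: [456.7, -287.0, 79.6]
wrist_force: [-0.5, -0.3, -0.7]
position: [457.4, -283.4, 79.4]
wrist_force: [-0.6, 0.6, 0.1]
position: [457.6, -281.4, 79.3]
wrist_force: [0.2, 0.3, -0.7]
```

Converted, -2 mm is -0.04.

```bash
python3 -m jog '[{"ty": -0.04, "jaw": 0}, {"jaw": 0}]' | grep -E 'pos|wrist';python3 -m jog '[{"ty": -0.04, "jaw": 0}, {"jaw": 0}]' | grep -E 'pos|wrist';python3 -m jog '[{"ty": -0.04, "jaw": 0}, {"jaw": 0}]' | grep -E 'pos|wrist';python3 -m jog '[{"ty": -0.04, "jaw": 0}, {"jaw": 0}]' | grep -E 'pos|wrist'
```

```text
position: [457.9, -279.4, 79.3]
wrist_force: [0.0, -0.0, 0.1]
position: [458.2, -277.6, 79.4]
wrist_force: [-0.4, -0.2, 0.1]
position: [458.5, -275.9, 79.4]
wrist_force: [-0.7, -2.5, -1.0]
position: [458.8, -273.7, 79.4]
wrist_force: [-1.4, -3.1, -0.4]
```

Converted, -2 mm is -0.04.

```bash
python3 -m jog '[{"ty": -0.04, "jaw": 0}, {"ty": -0.04, "jaw": 0}, {"jaw": 0}]' | grep -E 'pos|wrist';python3 -m jog '[{"ty": -0.04, "jaw": 0}, {"ty": -0.04, "jaw": 0}, {"jaw": 0}]' | grep -E 'pos|wrist'
```

```text
position: [459.4, -269.4, 79.3]
wrist_force: [-0.4, -1.8, 0.2]
position: [460.0, -265.4, 79.3]
wrist_force: [-0.6, -1.9, -0.1]
```

Converted, -2 mm is -0.04.

```bash
python3 -m jog '[{"ty": -0.04, "jaw": 0}, {"ty": -0.04, "jaw": 0}, {"ty": -0.04, "jaw": 0}, {"jaw": 0}]' | grep -E 'pos|wrist';python3 -m jog '[{"ty": -0.04, "jaw": 0}, {"ty": -0.04, "jaw": 0}, {"jaw": 0}]' | grep -E 'pos|wrist'; python3 -m jog '[{"ty": -0.04, "jaw": 0}, {"jaw": 0}]' | grep -E 'pos|wrist'
```

```text
position: [460.9, -259.4, 79.3]
wrist_force: [-1.7, -2.1, -0.7]
position: [461.4, -255.5, 79.3]
wrist_force: [0.4, -2.1, -0.2]
position: [461.7, -253.6, 79.3]
wrist_force: [-1.1, -2.2, 0.3]
```

Converted, -2 mm is -0.04.

```bash
python3 -m jog '[{"ty": -0.04, "jaw": 0}, {"jaw": 0}]' | grep -E 'pos|wrist'; python3 -m jog '[{"ty": -0.04, "jaw": 0}, {"jaw": 0}]' | grep -E 'pos|wrist'; python3 -m jog '[{"ty": -0.02, "jaw": 0}, {"jaw": 0}]' | grep -E 'pos|wrist'
```

```text
position: [462.0, -251.7, 79.3]
wrist_force: [-2.4, -2.3, 0.7]
position: [462.3, -249.7, 79.3]
wrist_force: [-0.6, -2.7, 0.8]
position: [462.4, -248.8, 79.3]
wrist_force: [-1.4, -2.0, 0.3]
```

Converted, -1.5 mm is -0.03.

```bash
python3 -m jog '[{"ty": -0.03, "jaw": 0}, {"jaw": 0}]' | grep -E 'pos|wrist'; python3 -m jog '[{"ty": -0.03, "jaw": 0}, {"jaw": 0}]' | grep -E 'pos|wrist'
```

```text
position: [462.4, -248.6, 79.4]
wrist_force: [-2.8, -7.4, -0.5]
position: [462.5, -248.4, 79.5]
wrist_force: [-4.1, -12.5, -2.2]
```

The comb is on its stop. I'll back off, rise and check.

Converted, -45 mm is -0.9, -40 mm is -0.8.

```bash
python3 -m jog '[{"ty": 0.2, "jaw": 0}, {"ty": 0.4, "jaw": 0}, {"tz": -0.6, "jaw": 0}, {"tz": -0.8, "jaw": 0}, {"tz": -0.8, "jaw": 0}, {"tz": -0.8, "jaw": 0}, {"tx": -0.9, "jaw": 0}, {"tx": -0.9, "ty": -0.8, "jaw": 0}, {"ty": -0.8, "jaw": 0}, {"jaw": 0}, {"jaw": 0}]' | grep -E 'time|pos|wrist'
python3 - <<'E'
from h import *
import pickle
c=robot.camera_info("wrist");im=robot.grab_frame("wrist");cv2.imwrite("pics/w4.png",im[:,:,::-1]);pickle.dump(c,open("w4.pkl","wb"))
E
```

```text
time_s: 30.2
position: [387.9, -190.5, 229.5]
wrist_force: [-0.7, 0.4, -0.8]
```

View pics/w4.png

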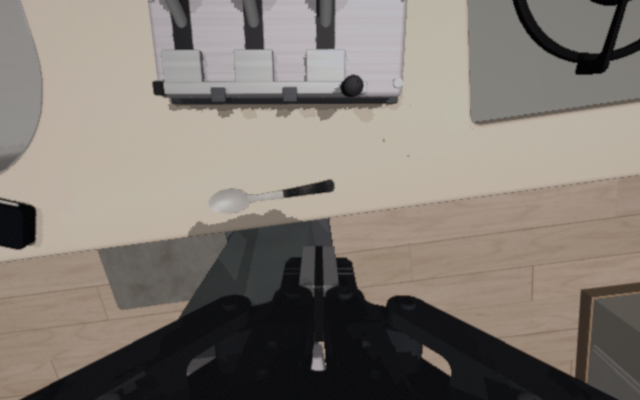

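All three levers lie over alike, with stems at (180,10), (250,10) and (327,10). The knob has moved left to (352,86), and the spoon and match tin look untouched.

```bash
python3 - <<'E'
from h import *
import pickle
c=pickle.load(open("w4.pkl","rb"));k=plane("wrist",(352,86),98,c);O=np.array([508,-168.5,0]);y=-.143
print(k,(k-O)@[np.cos(y),np.sin(y),0],(k-O)@[-np.sin(y),np.cos(y),0])
E
```

```text
[ 462.94352046 -226.94445692   98.        ] -36.26748156170265 -64.2690491183235
```

Knob is at bank y of about -64 (home is -65), so the comb is home and I'm handing in.

```bash
python3 -c "
from bench import robot
print(robot.finish_job())"
```

```text
the job is handed in; nothing more can be done
None
```

I threw all three levers fully over in the order left, middle, right and slid the comb home to its stop; readings stayed under about 14 N, nothing else looked disturbed, and I handed in at about 30 s with no score returned.

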